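Slide a fingertip along the touch bar of a light pad to turn it up

TASK

Turn the light pad up to full: touch the raised bar along its near edge at the end with the small dot, and slide the fingertips slowly and lightly along the bar, without lifting off, to the end with the sun. Finish while holding there, the fingertips still resting lightly on the sun end so that the pad stores the setting. Do not shift or pick up the pad, nor disturb the dish on it or the things around it.

Things in the scene. Friction and masses are not known exactly. Their poses are not given: they have to be found in the camera images.
- pad: flat white LED light pad lying loose on the desk, 230 mm deep (its x) by 330 mm wide (its y) by 14 mm high, 1.4 kg on rubber feet; the white viewing panel fills most of its top and the touch bar runs along the near (-x) side. Origin: centre of the underside; z up. Its yaw is within 0.6 rad of facing the robot
- touch_bar: the touch bar: a straight metal bar 180 mm long (along the pad's y), 16 mm wide, standing 4 mm above the pad's white top (so its top is 18 mm above the desk), carried on soft springs. It gives way straight down: 1 N just moves it, 4 N pushes it all the way, 3 mm down, where it stops hard. It returns when released. Origin: centre of its top face; x across the bar, y along it. A grey printed wedge beside it widens from the dim to the bright end
- bar_mid (a point): middle of the bar's top face at rest (fixed to the pad): x across the bar, y along it towards the dim (dot) end, z up
- dim_end (a point): where to touch first: on the bar's top face at rest, 12 mm inside its dim end, which is the left end seen from the robot (+y of the pad), 78 mm from the middle. A small black dot (7 mm) is printed on the case 16 mm beyond the bar's end (the 15 mm silver disc 34 mm further out is the power spot: not used)
- bright_end (a point): where to finish: on the bar's top face at rest, 12 mm inside its bright end, the right end seen from the robot (-y of the pad), 78 mm from the middle. A black sun (disc with eight rays, 26 mm across) is printed on the case 18 mm beyond the bar's end
- dish: round open glass dish, 84 mm across and 15 mm high, with a small fossil fixed in it, standing on the pad's panel; its rim stays at least 60 mm from the bar's midline. Leave alone. Origin: centre of its underside
- magnifier: hand lens lying on the desk near the pad: steel ring 63 mm across and 10 mm high with a black handle, 164 mm long in all along its y. Leave alone. Origin: on its underside, 45 mm from the ring's centre towards the handle
- vial: small capped vial standing upright on the desk near the pad, 28 mm across and 55 mm high. Leave alone. Origin: centre of its underside
- specimen_tray: open pale card tray, 75 by 55 by 22 mm, with a fossil fixed in it, on the desk near the pad. Leave alone. Origin: centre of its underside

How it is judged:
On the way, in this order (a step that is already met when the one before it is completed fails the run):
1. the fingers touch the bar at its dim (dot) end (contact force between the fingers and touch_bar above 0.2 N and y of the grasp point in the frame of bar_mid between 0.06 and 0.096 m), for 0.1 s.
2. sliding in contact over the first third (contact force between the fingers and touch_bar above 0.2 N and y of the grasp point in the frame of bar_mid between 0.022 and 0.056 m), for 0.15 s.
3. sliding in contact over the middle (contact force between the fingers and touch_bar above 0.2 N and y of the grasp point in the frame of bar_mid between -0.017 and 0.017 m), for 0.15 s.
4. sliding in contact over the last third (contact force between the fingers and touch_bar above 0.2 N and y of the grasp point in the frame of bar_mid between -0.056 and -0.022 m), for 0.15 s.
5. the fingers touch the bar at its bright (sun) end (contact force between the fingers and touch_bar above 0.2 N and y of the grasp point in the frame of bar_mid between -0.096 and -0.06 m), for 0.2 s.
At the end, for the whole second after the job is handed in: the fingers still rest on the touch bar within 18 mm of the bright-end point, pressing with 0.2 to 12 N; the pad and the four bystanders lie within 12 mm of where they started, the vial upright (all of step 5 and contact force between the fingers and touch_bar below 12 N and distance of each of pad, dish, magnifier, vial, specimen_tray from where it was at the start of the episode below 0.012 m and angle between vial's own z axis and vertical below 0.3 rad); the arm keeps its last pose, push and grip.
It fails at once if the pad or its bar is pressed harder than 15 N (not lightly) (contact force between the fingers and pad above 15 N).
It fails at once if the pad is shifted or lifted by more than 12 mm (distance of pad from where it was at the start of the episode above 0.012 m).
It fails at once if a bystander is moved or lifted by more than 12 mm, or the vial is tipped (not (distance of each of dish, magnifier, vial, specimen_tray from where it was at the start of the episode below 0.012 m and angle between vial's own z axis and vertical below 0.3 rad)).
It fails at once if the fingertips are lifted clear while part way along the bar (hovering 8 to 20 mm above its middle 90 mm) (contact force between the fingers and touch_bar below 0.02 N and y of the grasp point in the frame of bar_mid between -0.045 and 0.045 m and x of the grasp point in the frame of bar_mid between -0.012 and 0.012 m and z of the grasp point in the frame of bar_mid between 0.027 and 0.039 m).
It also fails if it takes over 32 s, if anything falls off the work surface, if the arm or the gripper's body presses on something with over 40 N, if the wrist force passes 120 N, or if a joint passes its speed limit or range.

ROBOT

A 6-joint arm with a two-finger parallel gripper is mounted at the origin on the work surface. World frame = base frame: x ahead of the robot, y to its left, z up, the work surface at z = 0. Lengths are in m, angles in rad, forces in N, time in s.
With the tool pointing down it reaches from about 0.35 to 1 m from the base axis. Payload 7.1 kg.
Tool frame: the origin (TCP) lies between the finger pads; the fingertips stand 22 mm ahead of it and the grasp point (between the pads) lies 3 mm ahead of it; z points along the fingers, y is the line along which they close (so a half turn about z gives the same grasp; the last joint's range is limited). The gripper opens to 85 mm and grips with 20 to 120 N. Pads are 22 mm wide; open, the fingers measure 114 mm over their backs; the gripper's body (76 mm by 85 mm) begins 54 mm behind the grasp point. The pads swing forward as they close: fully open they stand 13 mm farther back than shut.
Start: joints at [-1.134, 0.423, 1.63, -0, 1.089, -0.019], TCP at [0.275, -0.561, 0.253] pointing down, gripper open.
Joint ranges: [-3, 3], [-0.9, 2.11], [0.09, 2.58], [-1.31, 4.45], [0.11, 2.69], [-2.54, 2.54]. Speed limits (rad/s): [2.39, 2.39, 3.01, 3.14, 3.14, 3.14].

INTERFACE

Orientations are given as a rotation vector (axis times angle).
In Python, from rig import manip gives the robot as it stands. The module is installed in compiled form; this text tells all that it offers. Calls block until the motion is done:
- manip.move_to(position, orientation): joint-space move of the TCP to a pose.
- manip.servo_line(position, orientation=None, rate=0.15): straight line of the TCP; orientation=None keeps the orientation; rate is the mean speed in m/s.
- manip.set_joints(angles): joint-space move.
- manip.command_gripper(opening, f_grip=None): finger opening in m; f_grip is the grip in N (None keeps the last); returns when the fingers have stopped.
- manip.hold(seconds).
- manip.solve_ik(position, orientation): joint angles nearest the present ones, or None.
- manip.camera(name): name is "side" or "top" or "wrist"; returns a dict with "image" (400x640x3 uint8, red, green, blue), "fx", "fy", "cx", "cy" (pixels), "k1" (the pictures are not rectified: a ray, as slopes to the right and down, at radius r is drawn at 1 + k1 r^2 times it, then the intrinsics apply), "cam_to_world" (4x4, takes a point from camera to world coordinates); the wrist camera has in their place "mount" (4x4, takes a point from camera to tool coordinates, whose origin is the TCP and whose axes are the flange's). Camera axes: x right, y down, z forward; pixel columns grow to the right and rows downward; lengths in m; the calibration is good to about 2 mm. A picture is of the moment at which its call begins: read the wrist's pose just before it. There is no depth.
A pose or a line that the arm cannot do raises manip.IKError and nothing moves.
- manip.sign_off(): hands the job in; it is judged then, once.
Readings, each from a call of its own:
- manip.get_time(): time.
- manip.get_joint_positions(): joint angles.
- manip.get_joint_vel(): joint speeds.
- manip.get_tau(): joint torques, N m.
- manip.get_position(): TCP position.
- manip.get_ee_rot(): TCP orientation.
- manip.get_contact_force(): force on the tool from outside, world axes, zero at the start.
- manip.get_torque(): the same for the moment, N m.
- manip.get_width(): finger opening in m.
- manip.get_grip_force(): force on a finger pad.
Only numpy, scipy, OpenCV 4.12 (cv2) and the standard library are available. Lean on these libraries where they do the work, as an engineer would, in place of code of your own. Each camera call takes 0.05 s, during which the arm holds its last target. There are 200 camera calls.

## Working session

There is one attempt and no reset: what is moved stays moved. The work goes in short steps, each a Python script; the robot and the scene stay as the last script left them, time stands still between calls to the robot, and variables do not carry over. Pictures are saved under pics/ and viewed, at most 10 in all, crops included, and the job is handed in when it is done.

```bash
mkdir -p pics; python3 - <<'E'
from rig import manip
import cv2,numpy as np,pickle
for n in ["top","side"]:
    c=manip.camera(n); cv2.imwrite(f"pics/{n}0.png",c["image"][:,:,::-1]); pickle.dump(c,open(f"{n}0.pkl","wb"))
    print(n,c["fx"],c["cx"],c["cy"],c["k1"],c["cam_to_world"].round(3).tolist())
print(manip.get_time(),manip.get_ee_rot(),manip.get_position(),manip.get_contact_force(),manip.get_width())
E
```

```text
top 392.14502623538164 322.68584512824526 196.20901462297 -0.08990954459308018 [[-0.018, -0.993, 0.113, 0.457], [-1.0, 0.019, 0.009, 0.011], [-0.012, -0.113, -0.994, 0.857], [0.0, 0.0, 0.0, 1.0]]
side 512.1916142754663 318.73962678885607 198.98748220740927 -0.13939813967083786 [[-0.875, -0.298, 0.381, 0.125], [-0.484, 0.538, -0.69, 0.786], [0.001, -0.788, -0.615, 0.717], [0.0, 0.0, 0.0, 1.0]]
0.1 [-3.05899228e+00 -7.09490302e-01  4.66692751e-04] [ 0.27494605 -0.56075821  0.25259418] [-0.52451857  0.3745402   0.57155063] 0.08553283127566093
```

View pics/top0.png

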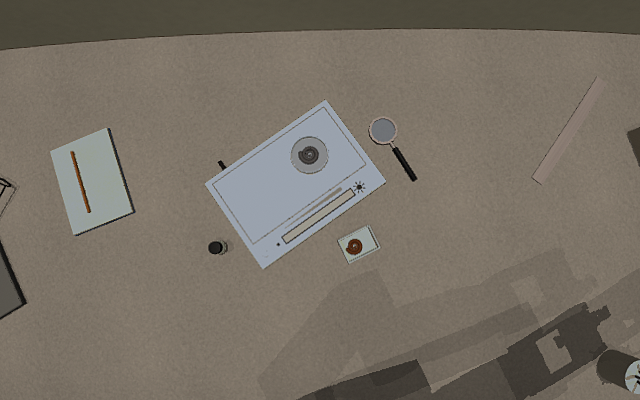

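The top view shows the pad yawed left: bar from (284,240) to (355,191), dot at (278,244), sun at (360,187), vial at (217,247), tray at (357,244). I'll compute the bar from this view, then look from close up.

```bash
cat > h.py <<'E'
import numpy as np,cv2
from scipy.spatial.transform import Rotation as R
def cast(c,T,px,z):
    px=np.array(px,float).reshape(-1,1,2); K=np.array([[c["fx"],0,c["cx"]],[0,c["fy"],c["cy"]],[0,0,1]])
    u=cv2.undistortPoints(px,K,np.array([c["k1"],0,0,0,0.]))[:,0]
    d=np.c_[u,np.ones(len(u))]@T[:3,:3].T
    return T[:3,3]+d*((z-T[2,3])/d[:,2])[:,None]
def down(a): # tool z down, tool y axis at angle a (mod pi) from world x
    y=np.array([np.cos(a),np.sin(a),0]); z=np.array([0,0,-1.]); x=np.cross(y,z)
    return R.from_matrix(np.c_[x,y,z]).as_rotvec()
E
python3 - <<'E'
from h import *
from rig import manip
import pickle
c=pickle.load(open("top0.pkl","rb"))
P=cast(c,c["cam_to_world"],[(278,244),(360,187)],.014)
print(P)
d=P[0]-P[1]; a=np.arctan2(d[1],d[0]); print(np.linalg.norm(d),a-np.pi/2)
print(cast(c,c["cam_to_world"],[(284,240),(355,191)],.018))
R0=R.from_rotvec(manip.get_ee_rot()).as_matrix(); print(R0.round(2))
w=manip.camera("wrist"); print(w["mount"].round(3), w["fx"])
m=P.mean(0)
for aa in (a,a+np.pi):
    q=[manip.solve_ik([*p[:2],z],down(aa)) for p,z in ((P[0],.04),(P[1],.04),(m,.25))]; print(aa,[None if x is None else np.round(x,2) for x in q])
E
```

```text
[[ 0.45195813  0.11644034  0.014     ]
 [ 0.57167486 -0.06254779  0.014     ]]
0.2153342603150636 0.589514642224211
[[ 0.46027574  0.10302318  0.018     ]
 [ 0.56263876 -0.05115594  0.018     ]]
[[ 0.9   0.44 -0.  ]
 [ 0.44 -0.9   0.  ]
 [ 0.   -0.   -1.  ]]
[[-0.001 -0.963 -0.271  0.07 ]
 [ 1.    -0.001 -0.001  0.   ]
 [ 0.    -0.271  0.963 -0.121]
 [ 0.     0.     0.     1.   ]] 357.4711373790241
2.1603109690191076 [array([ 0.23,  0.58,  2.08, -0.  ,  0.49, -1.93]), array([-0.13,  0.67,  1.84, -0.  ,  0.64, -2.29]), array([ 0.03,  0.26,  1.88, -0.  ,  1.  , -2.13])]
5.301903622608901 [array([ 0.23,  0.58,  2.08, -0.  ,  0.49,  1.21]), array([-0.13,  0.67,  1.84, -0.  ,  0.64,  0.85]), array([ 0.03,  0.26,  1.88, -0.  ,  1.  ,  1.01])]
```

```bash
python3 - <<'E'
from h import *
from rig import manip
import pickle
m=np.array([.5118,.0269]); a=5.302; X=np.array([-np.sin(a),np.cos(a)]); X=R.from_rotvec(down(a)).as_matrix()[:2,0]
manip.command_gripper(0.0,20)
manip.move_to([*(m-.05*X),.19],down(a))
p=manip.get_position(); r=manip.get_ee_rot(); T=np.eye(4); T[:3,:3]=R.from_rotvec(r).as_matrix(); T[:3,3]=p
w=manip.camera("wrist"); w["T"]=T@w["mount"]; pickle.dump(w,open("w1.pkl","wb")); cv2.imwrite("pics/w1.png",w["image"][:,:,::-1])
print(manip.get_time(),p,manip.get_width(),[manip.get_contact_force().round(2) for _ in range(4)])
E
```

```text
3.1083 [ 0.4705764  -0.00149963  0.19009931] 0.0002269638033179804 [array([-0.22, -0.07, -0.66]), array([-0.22, -0.07, -0.66]), array([-0.22, -0.07, -0.66]), array([-0.22, -0.07, -0.66])]
```

View pics/w1.png

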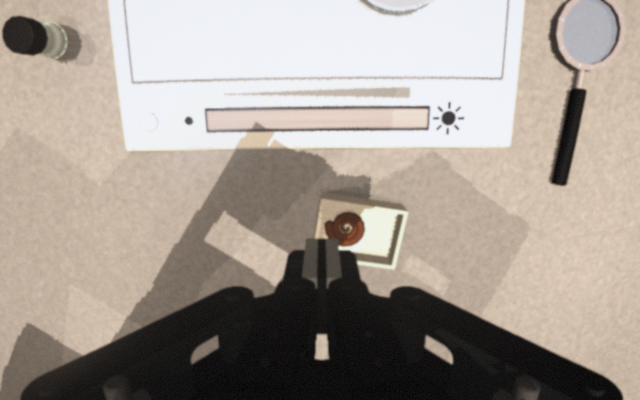

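The wrist view shows the bar outline (206,108)–(429,130), dot (189,121), sun (448,118), and nothing near the bar. Next I refine with centroids, then descend on the dim end.

```bash
python3 - <<'E'
from h import *
from rig import manip
import pickle
w=pickle.load(open("w1.pkl","rb")); g=cv2.cvtColor(w["image"],cv2.COLOR_RGB2GRAY)
def cen(u,v,h):
    s=(g[v-h:v+h+1,u-h:u+h+1]<110).astype(np.uint8); m=cv2.moments(s,True); return u-h+m["m10"]/m["m00"],v-h+m["m01"]/m["m00"]
px=[cen(189,121,7),cen(448,118,9)]; print(px)
P=cast(w,w["T"],px,.014)[:,:2]; d=P[0]-P[1]; u=d/np.linalg.norm(d); print(P,np.linalg.norm(d),np.arctan2(*u[::-1])-np.pi/2)
C=cast(w,w["T"],[(206,109),(428,107),(429,129),(206,131)],.018)[:,:2]; 
mid=(P[0]-106*u*1e-3+P[1]+108*u*1e-3)/2; print(mid,C.mean(0), np.linalg.norm(C[0]-C[1]))
mid=(mid+C.mean(0))/2
a=np.arctan2(-u[1],-u[0]); pickle.dump((mid,u,a),open("bar.pkl","wb")); ori=down(a)
s=mid+.078*u
manip.move_to([*s,.08],ori); manip.servo_line([*s,.046],ori,rate=.05); manip.hold(.2)
f0=manip.get_contact_force()[2]; z=.046; print("f0",f0,manip.get_position(),s)
while z>.034:
    z-=.0005; manip.servo_line([*s,z],ori,rate=.02); manip.hold(.05)
    f=manip.get_contact_force()[2]-f0; print(round(z,4),round(f,2),manip.get_position()[2].round(4))
    if f>2: break
print(manip.get_time(),manip.get_contact_force())
pickle.dump((z,f0),open("z.pkl","wb"))
E
```

```text
[(188.44444444444446, 120.4074074074074), (448.2268907563025, 117.6470588235294)]
[[ 0.45181115  0.11780332]
 [ 0.57240448 -0.05920137]] 0.21418078838216012 0.5980652388001522
[0.51154477 0.0301274 ] [0.51168884 0.02997876] 0.17878007638491286
f0 0.8368459606964829 [0.46788282 0.09457989 0.04624351] [0.46769933 0.09451435]
0.0455 -0.19 0.0456
0.045 -1.43 0.045
0.0445 -1.48 0.0445
0.044 -1.11 0.044
0.0435 -0.63 0.0435
0.043 -0.85 0.043
0.0425 -0.87 0.0425
0.042 -0.9 0.042
0.0415 -0.83 0.0415
0.041 -0.58 0.041
0.0405 -0.3 0.0405
0.04 0.03 0.04
0.0395 -0.12 0.0395
0.039 0.84 0.039
0.0385 0.18 0.0385
0.038 2.16 0.038
9.575 [-0.07367268 -1.01405975  2.99721698]
```

```bash
cat > f.py <<'E'
from rig import manip
import numpy as np
def avg(n=15):
    l=[]
    for _ in range(n): manip.hold(.03); l.append(manip.get_contact_force())
    return np.mean(l,0).round(2),np.std(l,0).round(2)
E
python3 - <<'E'
from h import *; from f import avg
from rig import manip
print(avg(),manip.get_position(),manip.get_time())
E
```

```text
(array([ 0.41, -0.21,  2.42]), array([0.46, 0.34, 0.6 ])) [0.46774604 0.09451057 0.03800606] 10.075
```

Force is about 2.4 N, mid-travel on the springs. Now the slide.

```bash
python3 - <<'E'
from h import *; from f import avg
from rig import manip
import pickle
mid,u,a=pickle.load(open("bar.pkl","rb")); ori=down(a); z=.038
for y in np.linspace(.078,-.078,13)[1:]:
    manip.servo_line([*(mid+y*u),z],ori,rate=.025)
    F,_=avg(5); print(round(y,3),F,z,manip.get_position()[2].round(4))
    if F[2]<1.5: z-=.0003
    if F[2]>3.3: z+=.0003
print(manip.get_time(),avg(10)); p=manip.get_position(); print((p[:2]-mid)@u)
c=manip.camera("top"); cv2.imwrite("pics/top1.png",c["image"][60:290,160:440,::-1].repeat(2,0).repeat(2,1))
o=pickle.load(open("top0.pkl","rb"))["image"]
print(manip.get_time())
cv2.imwrite("pics/diff.png",cv2.absdiff(o,c["image"])[60:290,160:440].repeat(2,0).repeat(2,1))
E
```

```text
0.065 [ 0.42 -1.62  2.59] 0.038 0.0381
0.052 [ 0.37 -1.61  2.69] 0.038 0.0381
0.039 [ 0.34 -2.06  2.76] 0.038 0.0381
0.026 [ 0.19 -1.17  2.76] 0.038 0.0381
0.013 [-0.08 -1.93  3.03] 0.038 0.0381
0.0 [ 0.47 -2.01  2.71] 0.038 0.0381
-0.013 [ 0.39 -2.12  3.1 ] 0.038 0.0381
-0.026 [ 0.62 -2.12  2.44] 0.038 0.0381
-0.039 [ 0.26 -1.84  2.83] 0.038 0.0381
-0.052 [ 0.28 -1.54  2.76] 0.038 0.0381
-0.065 [ 0.01 -1.92  2.82] 0.038 0.0381
-0.078 [ 0.5  -1.92  2.77] 0.038 0.0381
20.075 (array([ 1.03, -1.49,  2.73]), array([0.34, 0.49, 0.49]))
-0.0781649894177838
20.4583
```

View pics/top1.png

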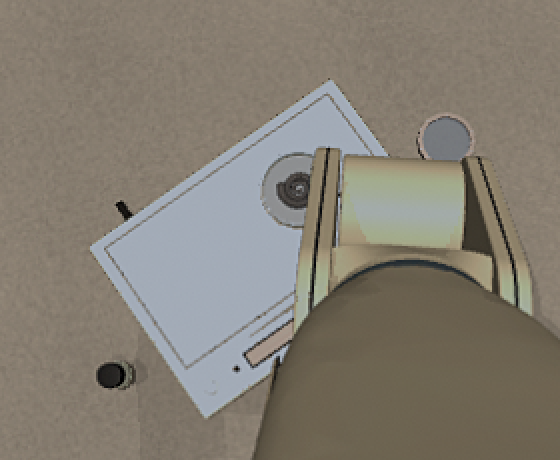

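View pics/diff.png

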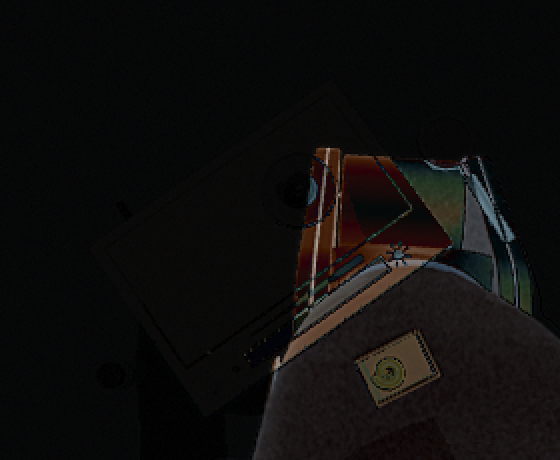

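The top view shows the arm over the sun end. In the difference image the visible edges of the pad (corner at crop 205,415) and the visible vial, dish and lens ring show only noise, so they have not moved. The force is steady at about 2.7 N.

```bash
python3 -c "
from rig import manip
print(manip.sign_off())"
```

```text
the job is handed in; nothing more can be done
None
```

I slid the fingertips along the bar from the dot end to the sun end without lifting off and handed the job in while holding there at about 2.7 N, at 20.5 s; the last top view showed no shift of the pad, dish, vial or lens ring, but the arm hid the tray and the lens handle, and no verdict was returned.

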